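Seat the loaded rotor on the microcentrifuge's splined shaft and shut the lid

TASK

Put the loaded rotor into the open microcentrifuge for a run: carry it upright by its knob, set its bore over the drive shaft, and rock it back and forth under light downward pressure until the splines mesh, then press it down past the click until it is fully home. Work by feel and never ram it: more than about 40 N on the drive shaft would hurt its bearing. Then let go of the rotor and close the lid completely, and leave the rack, the vial and the beaker where they stand.

Things in the scene. Friction and masses are not known exactly. Their poses are not given: they have to be found in the camera images.
- rotor_knob (a point): centre of the rotor's black round fluted grip knob, 32 mm in diameter, which spans 42 to 80 mm above the underside; this point is 64 mm above the underside. The grey dished top around it is 28 mm high near the knob, 37 mm at the rim. z = rotor axis, up
- rotor: loose grey 12-place microtube rotor, 112 mm across, about 0.45 kg, six tubes in it, upright on the bench; origin at the centre of its underside, where the 50 mm deep bore opens. In the bore: six teeth 60 degrees apart (32 mm between their tips) up to 14 mm, at 20 to 24 mm a lip of 20 mm inner diameter. The teeth's angle is not marked: find it by feel
- shaft_tip (a point): top of the centrifuge's upright drive shaft, on its axis, 48 mm above the shoulder on which the rotor rests when home. A plain nose 18 mm in diameter with a conical end 10 mm long, and on it, 28 mm above the shoulder, three spring balls over which the rotor's lip must click
- shaft_teeth (a point): centre of the top of the shaft's six spline teeth (30 mm root, 39 mm outer diameter, 60 degrees apart, at an unknown angle), 18 mm above the shoulder. Teeth on teeth, the rotor stands 18 mm above home. It meshes within about 2 degrees of the right angle, sinks 6 mm, then clicks home under about 10 N. Shaft friction 0.16 N m: it stays still under light rubbing, turns along once meshed
- shaft_seat (a point): centre of the shaft's shoulder, 48 mm below shaft_tip: where the rotor's underside is when home; 62 mm above the bench and 53 mm below the rim of the chamber
- centrifuge: white microcentrifuge, fixed to the bench; origin at the centre of its underside. Housing 200 mm along x, 240 mm along y (plus a 27 mm control front at the -y end, up to 75 mm high), 115 mm high. A round chamber, 138 mm across and 65 mm deep, opens upward 15 mm to +y of the origin, with the drive shaft in its middle. The lid is hinged at the +y side
- lid (a joint): opening angle of the clear domed lid: 0 = shut, grows as it opens; starts at 1.7 to 1.95 rad, stop at 2.05. A stiff hinge holds it at any angle (2 to 3 N at the tab move it). Shut, it covers 170 mm along x and 180 mm along y from its hinge and is 40 mm high; it cannot shut on a rotor that is not home
- lid_hinge (a point): middle of the lid's hinge line, which runs along the centrifuge's x axis at its +y side, 2 mm above the rim; fixed on the housing, with the housing's axes
- lid_tab (a point): middle of the outer (upper when shut) face of the blue tab at the lid's free edge, 195 mm from the hinge line, 8 mm out from the lid's rim plane. The tab is 60 mm wide (along x), 5 mm thick, sticks out 30 mm from the dome's edge wall (180 mm from the hinge line). Axes of the lid: x along the hinge, y towards the hinge, z out of the lid (up when shut)
- rack_center (a point): centre of the blue tube rack, 75 x 130 x 40 mm, loose on the bench: a bystander
- vial_center (a point): centre of the vial with the orange cap, 34 mm across, 70 mm high, loose on the bench: a bystander
- beaker_center (a point): centre of the plastic waste beaker, 84 mm across, 105 mm high, loose on the bench: a bystander
There are look-alikes about, which are no part of the job. Leave any blue, orange or purple look-alike of the rotor alone.

How it is judged (in metres and radians):
On the way:
1. the rotor is meshed and home on the shaft, with the lid still open (z of rotor in the frame of shaft_seat below 0.0025 m and horizontal distance between rotor and shaft_seat below 0.003 m and value of joint lid above 0.8 rad), for 0.2 s.
At the end, for the whole second after the job is handed in: the rotor is home on the shaft (underside within 2.5 mm of the shoulder, within 3 mm of the axis, upright within 3 degrees) and at rest, and the lid is shut to within 0.05 rad (z of rotor in the frame of shaft_seat below 0.0025 m and horizontal distance between rotor and shaft_seat below 0.003 m and angle between rotor's own z axis and vertical below 0.05 rad and linear speed of rotor below 0.02 m/s and value of joint lid below 0.05 rad); the robot touches nothing.
It fails at once if the rotor is rammed: more than 45 N between it and the centrifuge (contact force between rotor and centrifuge above 45 N).
It fails at once if the loaded rotor is tipped by more than 30 degrees (angle between rotor's own z axis and vertical above 0.52 rad).
It fails at once if the rack, the vial or the beaker is moved by more than 30 mm (distance of any of rack_center, vial_center, beaker_center from where it was at the start of the episode above 0.03 m).
It also fails if it takes over 72 s, if anything falls off the work surface, if the arm or the gripper's body presses on something with over 40 N, if the wrist force passes 120 N, or if a joint passes its speed limit or range.

ROBOT

A 6-joint arm with a two-finger parallel gripper is mounted at the origin on the work surface. World frame = base frame: x ahead of the robot, y to its left, z up, the work surface at z = 0. Lengths are in m, angles in degrees, forces in N, time in s.
With the tool pointing down it reaches from about 0.35 to 0.875 m from the base axis. Payload 4.2 kg.
Tool frame: the origin (TCP) lies midway between the tips of the shut fingers; the grasp point (between the pads) lies 19 mm behind it; z points along the fingers, y is the line along which they close (so a half turn about z gives the same grasp; the last joint's range is limited). The gripper opens to 87 mm and grips with 3 to 60 N. Pads are 19 mm wide; open, the fingers measure 117 mm over their backs; the gripper's body (75 mm by 190 mm) begins 51 mm behind the grasp point.
Start: joints at [78.816, 22.042, 0.453, 0, -68.411, -14.817], TCP at [0.274, 0.562, 0.194] pointing down, gripper open.
Joint ranges: [-179.83, 179.83], [-69.29, 118.12], [-61.27, 80.66], [-181.25, 117.63], [-171.15, -9.14], [-177.46, 177.46]. Speed limits (degrees/s): [159.86, 159.86, 180, 180, 180, 180].

INTERFACE

Orientations are given as [roll, pitch, yaw] about the fixed x, y, z axes, in that order (R = Rz(yaw) Ry(pitch) Rx(roll)).
In Python, from workcell import env gives the robot as it stands. The module is installed in compiled form; this text tells all that it offers. Calls block until the motion is done:
- env.goto(position, orientation): joint-space move of the TCP to a pose.
- env.move_straight(position, rotation=None, rate=0.15, force_limit=None): straight line of the TCP; rotation=None keeps the orientation; rate is the mean speed in m/s. With force_limit (N) it stops when the force on the tool has changed by that much, and returns True; else False.
- env.set_joints(angles): joint-space move.
- env.gripper_to(opening, grasp_force=None): opening from 0.0 (shut) to 1.0 (fully open); grasp_force is the grip in N (None keeps the last); returns when the fingers have stopped.
- env.dwell(seconds).
- env.inverse_kinematics(position, orientation): joint angles nearest the present ones, or None.
- env.read_state(): the state.
- env.grab_frame(name): name is "side" or "top" or "wrist"; returns a dict with "image" (384x512x3 uint8, blue, green, red), "fx", "fy", "cx", "cy" (pixels), "position" and "orientation" of the camera in the world. Camera axes: x right, y up, looking along -z (the intrinsics and any distortion apply to the point x, -y, -z); pixel columns grow to the right and rows downward; lengths in m; the calibration is good to about 2 mm. A picture is of the moment at which its call begins. There is no depth.
A pose or a line that the arm cannot do raises env.Unreachable and nothing moves.
- env.close_job(): hands the job in; it is judged then, once.
Trained networks look in a picture, given as the dict that the camera call returned (one of the last four; its "shot" number tells which), for a name from the list of things; names that differ only in an ending like _2 or _b are one class to them, and where a whole thing is asked for, a point or a joint stands for the part that bears it (a point fixed in the world has none). Each returns a list of dicts, best first, with "score" (0 to 1); they miss things now and then, are a little off and sometimes report something else, mostly with a low value. They report only what shows in the picture. A call takes as long as a camera call. They do not tell look-alikes from the thing itself.
- env.search_frame(picture, thing): "xyz" ([x, y, z] in m, in world coordinates, good to about 4 mm: the middle of the surface that is visible of it).
- env.trace(picture, thing): "mask" (384x512 bool, what is visible of it).
The state is a dict: "clock": time; "joint_positions": joint angles; "qvel": joint speeds; "joint_torque": joint torques, N m; "position": TCP position; "tool_rot": TCP orientation; "force": force on the tool from outside, world axes, zero at the start; "wrist_torque": the same for the moment, N m; "opening": opening from 0.0 (shut) to 1.0 (fully open); "finger_force": force on a finger pad.
Only numpy, scipy, OpenCV 4.12 (cv2) and the standard library are available. Lean on these libraries where they do the work, as an engineer would, in place of code of your own. Each camera call takes 0.05 s, during which the arm holds its last target. There are 200 camera calls.

## Working session

There is one attempt and no reset: what is moved stays moved. The work goes in short steps, each a Python script; the robot and the scene stay as the last script left them, time stands still between calls to the robot, and variables do not carry over. Pictures are saved under pics/ and viewed, at most 10 in all, crops included, and the job is handed in when it is done.

```bash
mkdir -p pics; cat > h.py <<'E'
from workcell import env
import numpy as np, cv2
from scipy.spatial.transform import Rotation as R
def show(names,things):
    for n in names:
        f=env.grab_frame(n); 
        print(n,'pos',np.round(f['position'],3),'ori',np.round(f['orientation'],1),f['fx'],f['cx'],f['cy'],[k for k in f])
        cv2.imwrite(f'pics/{n}_{f["shot"]}.png',f['image'])
        for t in things:
            print(' ',t,[(np.round(d['xyz'],3).tolist(),round(d['score'],2)) for d in env.search_frame(f,t)])
E
python3 - <<'E'
from h import *
show(['top','side'],['rotor_knob','rotor','shaft_tip','centrifuge','lid_tab','lid','rack_center','vial_center','beaker_center'])
print(env.read_state())
a=cv2.imread('pics/top_1.png') 
import glob;print(glob.glob('pics/*'))
E
```

```text
top pos [ 0.398 -0.042  1.346] ori [  7.4   0.2 -89.4] 417.1714057733386 253.3652704610008 195.62812261187707 ['image', 'fx', 'fy', 'cx', 'cy', 'position', 'orientation', 'shot']
  rotor_knob [([0.374, -0.068, 0.04], 0.97), ([0.326, -0.214, 0.041], 0.95), ([0.335, -0.386, 0.034], 0.78), ([0.473, -0.24, 0.037], 0.75), ([0.523, -0.084, 0.037], 0.67)]
  rotor [([0.338, -0.383, 0.035], 0.95), ([0.524, -0.082, 0.035], 0.86), ([0.33, -0.216, 0.036], 0.72), ([0.376, -0.065, 0.034], 0.62), ([0.481, -0.244, 0.035], 0.58)]
  shaft_tip [([0.511, 0.235, 0.119], 0.6)]
  centrifuge [([0.514, 0.235, 0.118], 0.81)]
  lid_tab [([0.486, 0.334, 0.19], 0.63)]
  lid [([0.485, 0.332, 0.194], 0.58)]
  rack_center [([0.716, -0.149, 0.042], 0.86), ([0.514, 0.235, 0.113], 0.18)]
  vial_center [([0.472, -0.395, 0.068], 0.45), ([0.513, 0.235, 0.114], 0.36)]
  beaker_center [([0.71, -0.371, 0.06], 0.79)]
side pos [ 0.269 -0.695  0.85 ] ori [ 43.3   0.3 -21.6] 408.137864855 252.7465576943355 194.55601967338762 ['image', 'fx', 'fy', 'cx', 'cy', 'position', 'orientation', 'shot']
  rotor_knob [([0.332, -0.393, 0.03
[... 672 characters left out ...]
sitions': array([ 7.88168346e+01,  2.20412817e+01,  4.53513752e-01,  1.02845497e-03,
       -6.84123276e+01, -1.48171571e+01]), 'qvel': array([-0.08685443, -0.01971546,  0.13919744, -0.09032541, -0.16935668,
       -0.06892203]), 'joint_torque': array([ 2.36396763e-04, -3.90471375e+01,  1.87627190e+01,  4.22424182e+00,
        1.55668025e-02, -2.99989392e-05]), 'position': array([0.27395463, 0.56173972, 0.19396302]), 'tool_rot': array([-1.79999848e+02, -9.48951074e-04, -2.59999441e+01]), 'force': array([0.5091088 , 0.32741884, 0.46962328]), 'wrist_torque': array([-0.02074263,  0.03082374,  0.02878408]), 'finger_force': 0.0, 'opening': 1.0018822554748135}
['pics/top_1.png', 'pics/side_2.png']
```

View pics/top_1.png

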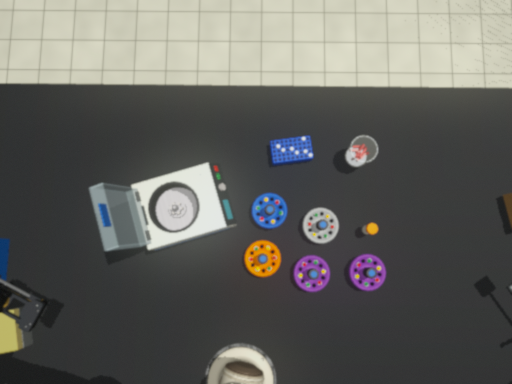

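View pics/side_2.png

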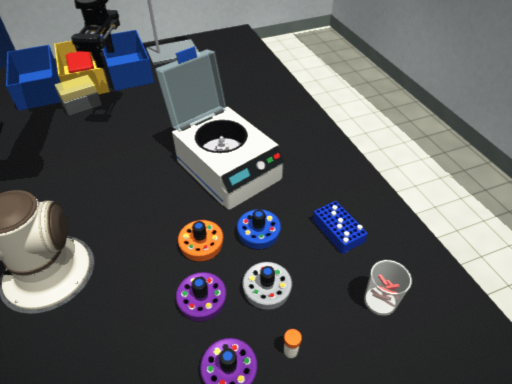

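Candidates in the top view: grey rotor (321,225), blue (270,211), orange (263,258), purple (312,273) and purple (368,272). The grey one fits the description, at about (0.475, -0.245). The centrifuge yaw is about +13°, with the shaft near (177,210) and the lid open towards +y. The side view agrees, with the grey rotor at (267,283). I'll lift clear of the lid, look at the shaft from above, then look at the rotor.

```bash
python3 - <<'E'
from h import *
p=env.read_state()['position']
env.move_straight([p[0],p[1],0.47],rate=0.25)
env.goto([0.51,0.237,0.40],[180,0,-77])
show(['wrist'],['shaft_tip','shaft_teeth','lid_hinge','lid_tab'])
env.goto([0.47,-0.245,0.25],[180,0,-129])
show(['wrist'],['rotor_knob','rotor'])
print(env.read_state()['clock'])
import glob
fs=sorted(glob.glob('pics/wrist*'));print(fs)
a,b=[cv2.imread(f) for f in fs]
cv2.imwrite('pics/both.png',cv2.resize(np.vstack([a,b]),None,fx=.78,fy=.78))
E
```

```text
wrist pos [0.527 0.167 0.592] ori [ -15.6   -0.  -167. ] 287.9936804727966 255.47841413009854 188.9470180791337 ['image', 'fx', 'fy', 'cx', 'cy', 'position', 'orientation', 'shot']
  shaft_tip [([0.518, 0.213, 0.116], 0.66)]
  shaft_teeth [([0.52, 0.216, 0.11], 0.88)]
  lid_hinge [([0.522, 0.213, 0.116], 0.81)]
  lid_tab [([0.484, 0.332, 0.176], 0.95)]
wrist pos [ 0.425 -0.301  0.442] ori [-15.6   0.  141. ] 287.9936804727966 255.47841413009854 188.9470180791337 ['image', 'fx', 'fy', 'cx', 'cy', 'position', 'orientation', 'shot']
  rotor_knob [([0.372, -0.08, 0.04], 0.96), ([0.517, -0.1, 0.037], 0.93), ([0.472, -0.249, 0.035], 0.92), ([0.33, -0.221, 0.036], 0.87), ([0.346, -0.373, 0.033], 0.6)]
  rotor [([0.376, -0.075, 0.036], 0.89), ([0.346, -0.369, 0.035], 0.89), ([0.475, -0.248, 0.034], 0.76), ([0.514, -0.099, 0.04], 0.75), ([0.703, -0.377, 0.066], 0.75), ([0.331, -0.224, 0.038], 0.61)]
6.0083
['pics/wrist_3.png', 'pics/wrist_4.png']
```

View pics/both.png

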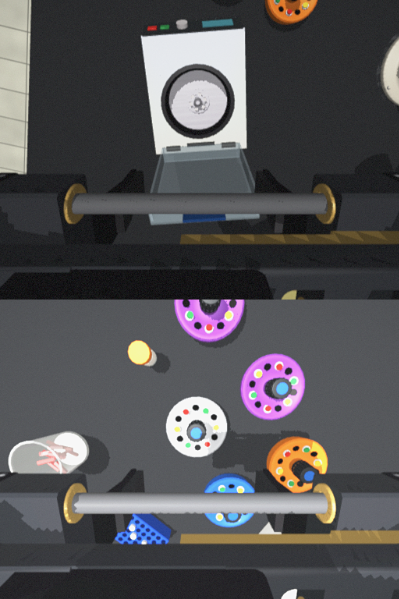

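The top half shows the chamber with the shaft at about pixel (254,131). The bottom half shows the grey/white rotor with its knob at about (251,169). Next I'll make close crops to get exact pixels and project them onto the known heights.

```bash
cat >> h.py <<'E'
def ray(f,u,v,z):
    Rm=R.from_euler('xyz',f['orientation'],degrees=True).as_matrix()
    d=Rm@np.array([(u-f['cx'])/f['fx'],-(v-f['cy'])/f['fy'],-1]); p=np.array(f['position'])
    return p+d*(z-p[2])/d[2]
E
python3 - <<'E'
from h import *
W=dict(fx=287.99,fy=287.99,cx=255.48,cy=188.95)
s=dict(W,position=[.527,.167,.592],orientation=[-15.6,0,-167])
r=dict(W,position=[.425,-.301,.442],orientation=[-15.6,0,141])
T=dict(fx=417.17,fy=417.17,cx=253.37,cy=195.63,position=[.398,-.042,1.346],orientation=[7.4,.2,-89.4])
print('shaft',ray(s,254,131,.11),'top',ray(T,177,210,.11)); print('knob',ray(r,251,169,.08),'top',ray(T,322,225,.08))
a=cv2.imread('pics/wrist_3.png')[70:190,190:320]; b=cv2.imread('pics/wrist_4.png')[110:230,190:320]
t=cv2.imread('pics/top_1.png')[150:270,120:250]
cv2.imwrite('pics/crops.png',cv2.resize(np.hstack([a,b]),None,fx=3,fy=3,interpolation=cv2.INTER_CUBIC))
cv2.imwrite('pics/cropt.png',cv2.resize(t,None,fx=4,fy=4,interpolation=cv2.INTER_CUBIC))
E
```

```text
shaft [0.52136694 0.20222388 0.11      ] top [0.51307149 0.19083562 0.11      ]
knob [ 0.47637545 -0.2466708   0.08      ] top [ 0.47469778 -0.24479199  0.08      ]
```

View pics/crops.png

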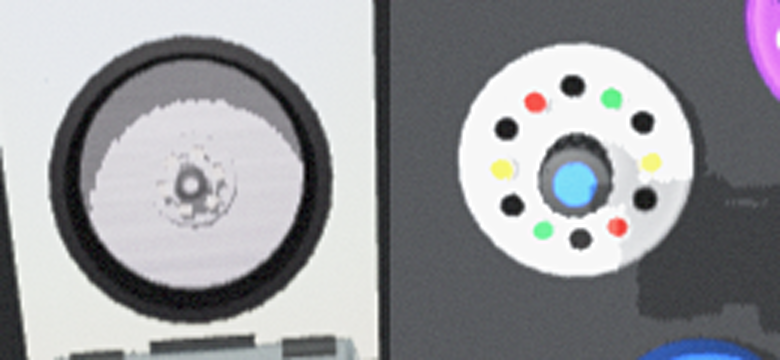

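View pics/cropt.png

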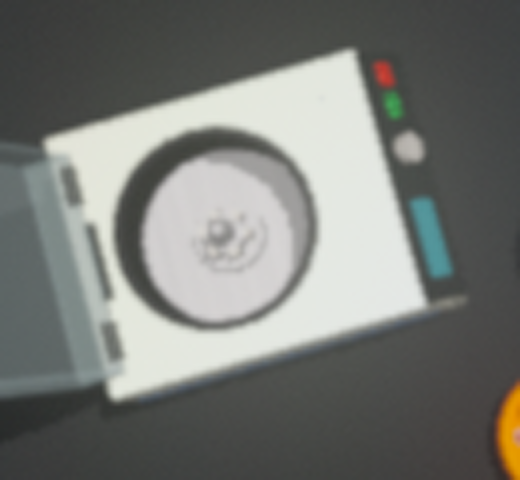

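The close crop confirms the grey-white rotor, with knob top at about (252,172). The shaft nose is at about (253,131) in the wrist view and (175,208) in the top view. I'll take one closer look at the shaft with the same camera geometry as the knob view, so calibration errors cancel. Then I'll centre-grasp the knob in two directions.

```bash
python3 - <<'E'
from h import *
import json
env.goto([0.516,0.203,0.28],[180,0,-77])
s=env.grab_frame('wrist')
cv2.imwrite('pics/s.png',s['image'])
# rotor, same relative geometry
env.goto([0.474,-0.246,0.25],[180,0,-129])
r=env.grab_frame('wrist')
for n,f in (('s',s),('r',r)):
    json.dump({k:np.array(v).tolist() for k,v in f.items() if k!='image'},open(f'pics/{n}.json','w'))
    print(n,f['position'],f['orientation'])
a=s['image'][120:220,190:320];b=r['image'][120:220,190:320]
cv2.imwrite('pics/sr.png',cv2.resize(np.vstack([a,b]),None,fx=3,fy=3,interpolation=cv2.INTER_CUBIC))
# centre the knob: two crossed grasps
env.gripper_to(0.7)
z=0.064-0.019
env.move_straight([0.474,-0.246,z+.05],rate=.2)
env.move_straight([0.474,-0.246,z+.003],rate=.06,force_limit=6)
env.gripper_to(0.0,10)
st=env.read_state();print(st['position'],st['opening'],st['finger_force'],st['clock'],st['force'])
E
```

```text
s [0.53275906 0.13151311 0.47168223] [-1.55392629e+01 -4.17574468e-02 -1.67138436e+02]
r [ 0.42849286 -0.30168799  0.44176727] [-1.55437993e+01  1.57954494e-04  1.41007848e+02]
[ 0.47484302 -0.24625731  0.04827982] 0.35519574229136214 9.999980181455612 12.675 [ 2.16866605 -1.13765226 -0.38428122]
```

View pics/sr.png

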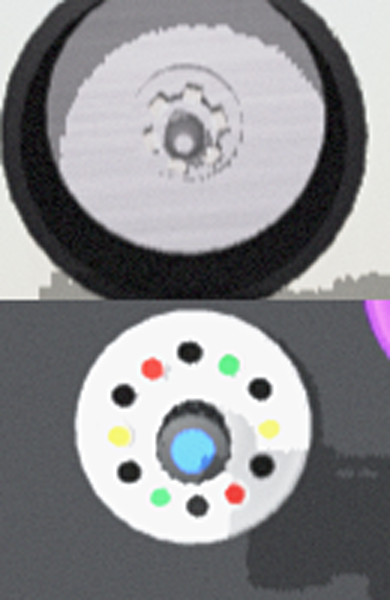

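Opening 0.355 is about 31 mm, so the pads are on the knob. Shaft tip pixel is about (251,167.7) and knob top about (254.7,170). Next comes the crossed grasp, then the firm one.

```bash
python3 - <<'E'
from h import *
import json
z=0.045
env.gripper_to(0.7)
env.goto([0.47484,-0.24626,z+.003],[180,0,-39])
env.gripper_to(0.0,10)
env.gripper_to(0.7)
env.goto([0.47484,-0.24626,z+.003],[180,0,-129])
env.gripper_to(0.0,45)
st=env.read_state();k=st['position'];print(k,st['opening'],st['finger_force'],st['clock'],st['force'])
s=json.load(open('pics/s.json'));r=json.load(open('pics/r.json'))
kk=ray(r,254.7,170,.08); ss=ray(s,251,167.7,.11)
e=R.from_euler('z',[129-77],degrees=True).apply(np.array(k)-kk)[0]   # camera bias turned with the tool
print('knob cam',kk,'bias',np.array(k)-kk,'shaft raw',ss,'corrected',ss[:2]+e[:2])
env.move_straight([k[0],k[1],.30],rate=.2)
st=env.read_state();print(st['force'],st['wrist_torque'],st['opening'],st['clock'])
E
```

```text
[ 0.4750857  -0.24634449  0.04800762] 0.33520747284537067 44.99971568584442 18.4 [ 1.06905421 -0.68567391 -0.16031194]
knob cam [ 0.47673853 -0.24367849  0.08      ] bias [-0.00165284 -0.00266601 -0.03199238] shaft raw [0.5219627  0.20331204 0.11      ] corrected [0.52304595 0.20036823]
[-0.29195643 -0.31681306 -3.86647344] [ 0.06301495 -0.05318009  0.05389103] 0.3345430588351049 19.8083
```

```bash
cat >> h.py <<'E'
def S(tag=''):
    s=env.read_state();print(tag,np.round(s['position'],4),'und',round(s['position'][2]-.048,4),'F',np.round(s['force'],1),'M',np.round(s['wrist_torque'],2),'yaw',np.round(s['tool_rot'],1),'op',round(s['opening'],3),'t',round(s['clock'],2));return s
E
python3 - <<'E'
from h import *
c=[0.523,0.2005]
env.goto([*c,.30],[180,0,-77])
env.move_straight([*c,.165],rate=.12)
S('above')
h=env.move_straight([*c,.135],rate=.04,force_limit=4); S(h)
if not h:
    h=env.move_straight([*c,.122],rate=.02,force_limit=5); S(h)
E
```

```text
above [0.5236 0.2008 0.1659] und 0.1179 F [-0.1  0.4 -3.7] M [ 0.06 -0.04  0.01] yaw [-179.9    0.   -77. ] op 0.334 t 22.73
False [0.5233 0.2006 0.1352] und 0.0872 F [ 0.8 -0.2 -3.2] M [ 0.03 -0.   -0.  ] yaw [-180.    0.  -77.] op 0.336 t 23.63
True [0.5233 0.2006 0.1278] und 0.0798 F [-0.3  0.1  4.7] M [ 0.16 -0.01  0.04] yaw [-180.   -0.  -77.] op 0.335 t 24.08
```

The rotor is teeth on teeth at underside 79.8 mm, which matches the 18 mm expected, with no side load. Now I'll rock it in 3° steps with light probing.

```bash
python3 - <<'E'
from h import *
c=[0.523,0.2005]
done=False
for i,a in enumerate(list(range(3,34,3))+list(range(-3,-34,-3))):
    y=-77+a
    if a==-3: # return unloaded to the middle
        env.move_straight([*c,.1285],[180,0,-77],rate=.05)
    env.move_straight([*c,.1283],[180,0,y],rate=.05)
    h=env.move_straight([*c,.1235],rate=.02,force_limit=6)
    s=env.read_state(); f=s['force']; z=s['position'][2]
    print(a,h,round(z,4),np.round(f,1),round(s['wrist_torque'][2],3),round(s['clock'],2))
    if z<.1262: print('sank');done=True;break
    if f[2]>22 or s['clock']>48: print('stop');break
E
```

```text
3 True 0.1278 [-1.   0.1  4.5] -0.011 24.54
6 True 0.1279 [-1.2  0.1  4.4] 0.013 25.0
9 True 0.1279 [-1.7  1.   4.1] -0.007 25.46
12 True 0.1279 [-1.1  0.5  3.8] 0.014 25.92
15 True 0.1279 [-1.7  0.3  4. ] 0.01 26.38
18 True 0.1279 [-1.3  1.   4. ] 0.013 26.83
21 True 0.1279 [-1.2  0.4  4.5] -0.004 27.29
24 True 0.1279 [-1.   0.4  4.3] -0.021 27.75
27 True 0.1279 [-1.9  0.3  3.8] 0.001 28.21
30 True 0.1279 [-1.4  0.4  4.2] 0.005 28.67
33 True 0.1278 [-0.4  0.2  4. ] 0.031 29.12
-3 True 0.1278 [-1.6 -0.6  4.2] -0.003 30.31
-6 True 0.1277 [-0.5  0.2  4.9] 0.032 30.77
-9 True 0.1274 [-1.  -0.7  4.1] 0.017 31.23
-12 True 0.1255 [ 1.3  0.3 -2.7] -0.042 31.68
sank
```

```bash
python3 - <<'E'
from h import *
c=[0.523,0.2005]
h=env.move_straight([*c,.1225],rate=.02,force_limit=8); s=S(h)
if s['position'][2]<.1245:
    h=env.move_straight([*c,.108],rate=.02,force_limit=22); s=S(h)
E
```

```text
False [0.5225 0.2003 0.1215] und 0.0735 F [ 0.5  0.6 -4.3] M [ 0.22 -0.1  -0.06] yaw [ 1.798e+02 -1.000e-01 -8.900e+01] op 0.337 t 32.0
False [0.5232 0.2012 0.1101] und 0.0621 F [-5.7  2.5  9.6] M [ 0.7   2.01 -0.08] yaw [180.   -0.  -88.9] op 0.336 t 32.88
```

Sunk and clicked. I'll give one more light press to confirm it's home, then release, retreat and measure the lid from the existing pictures.

```bash
python3 - <<'E'
from h import *
from scipy.optimize import least_squares
c=[0.523,0.2005]
h=env.move_straight([*c,.104],rate=.02,force_limit=10); s=S(h)
env.gripper_to(0.7); S('open')
env.move_straight([*c,.20],rate=.15)
env.move_straight([*c,.45],rate=.3)
f=env.grab_frame('wrist'); print('wrist',[ (np.round(d['xyz'],3),round(d['score'],2)) for d in env.search_frame(f,'rotor_knob')])
cv2.imwrite('pics/home.png',f['image'])
g=env.grab_frame('side');cv2.imwrite('pics/side2.png',g['image'])
t=env.grab_frame('top')
cv2.imwrite('pics/v.png',np.hstack([cv2.resize(g['image'][30:180,140:300],None,fx=2.4,fy=2.4,interpolation=2),cv2.resize(f['image'],(400,360))]))
print('hinge',ray(t,144.2,215.5,.117))
a,b=ray(t,104,215,0),ray(g,187,55,0)
for z in(.27,.29,.31): print(z,ray(t,104,215,z),ray(g,187,55,z))
S()
E
```

```text
True [0.5228 0.2015 0.11  ] und 0.062 F [-3.6  0.3  4.9] M [ 0.54  1.04 -0.08] yaw [179.9  -0.  -88.9] op 0.334 t 33.08
open [0.522  0.2009 0.1085] und 0.0605 F [ 0.4  0.1 -0.2] M [ 0.05 -0.06 -0.06] yaw [ 1.798e+02 -1.000e-01 -8.900e+01] op 0.7 t 33.92
wrist [(array([0.52 , 0.195, 0.098]), 0.92), (array([ 0.522, -0.049,  0.035]), 0.91), (array([ 0.374, -0.047,  0.042]), 0.87)]
hinge [0.4950158  0.28718259 0.117     ]
0.27 [0.48316167 0.35047741 0.27      ] [0.49553418 0.39872079 0.27      ]
0.29 [0.4815825  0.34318688 0.29      ] [0.48771079 0.3609651  0.29      ]
0.31 [0.48000333 0.33589636 0.31      ] [0.47988739 0.3232094  0.31      ]
 [0.5227 0.2004 0.4484] und 0.4004 F [-0.2  0.8  1. ] M [ 0.08 -0.04  0.01] yaw [179.6  -0.2 -88.9] op 0.703 t 35.86
```

View pics/v.png

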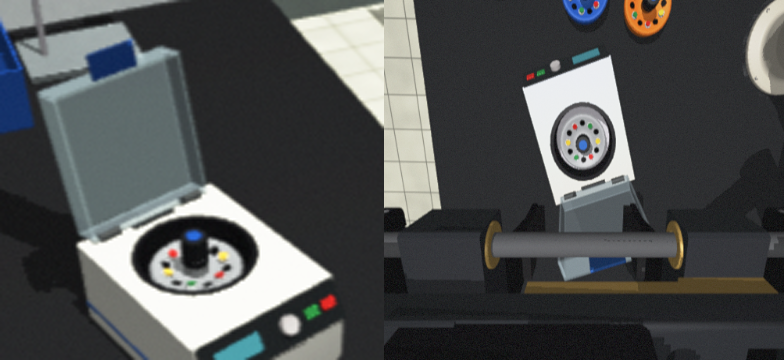

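The side view shows the rotor seated in the chamber, knob near (193,260), with the lid open and its tab at (110,60) in the left crop. The lid geometry is consistent: yaw 15.5°, angle about 1.80 rad and tab radius about 193 mm. I'll tap the knob top to check the height (142 mm if home), then swing the lid shut from behind.

```bash
python3 - <<'E'
from h import *
c=[0.523,0.2005]
env.gripper_to(0.0,10)
env.move_straight([*c,.16],[180,0,-74.5],rate=.25)
h=env.move_straight([*c,.136],rate=.03,force_limit=12); S(('knob top',h))
env.move_straight([*c,.44],rate=.3)
yc=np.array([-np.sin(np.radians(15.5)),np.cos(np.radians(15.5)),0]);Z=np.array([0,0,1.])
H=np.array([*c,.117])+.092*yc
def P(th,off=0): 
    d=-yc*np.cos(th)+Z*np.sin(th); n=Z*np.cos(th)+yc*np.sin(th)
    return H+.198*d+(.008+.0095*max(np.sin(th),0)+off)*n
p=P(2.05); env.goto([p[0],p[1],.44],[180,0,-74.5])
env.move_straight(p,rate=.2,force_limit=8); S('behind')
for th in np.arange(1.9,-.01,-.15):
    h=env.move_straight(P(th),rate=.15,force_limit=18)
    s=S(round(th,2)) if h or th<.6 else env.read_state()
    if h and th>.3: print('blocked',th);break
else:
    h=env.move_straight(P(0,-.012),rate=.03,force_limit=12); S(('press',h))
f=env.grab_frame('side');cv2.imwrite('pics/lid.png',cv2.resize(f['image'][30:230,100:330],None,fx=2.5,fy=2.5))
E
```

```text
('knob top', False) [0.5232 0.2006 0.1362] und 0.0882 F [-0.6  1.1 -0.6] M [-0.   -0.02  0.03] yaw [-180.     0.   -74.5] op 0.004 t 39.31
behind [0.4711 0.391  0.2869] und 0.2389 F [ 1.4 -0.4  1.1] M [ 0.03 -0.05  0.02] yaw [-1.798e+02  1.000e-01 -7.450e+01] op 0.008 t 42.21
0.55 [0.5419 0.1332 0.2318] und 0.1838 F [-0.9  0.3  0.3] M [ 0.06 -0.05 -0.02] yaw [-180.    -0.   -74.5] op 0.005 t 45.72
0.4 [0.5462 0.118  0.2054] und 0.1574 F [ 0.2  0.6 -0. ] M [ 0.07 -0.06  0.02] yaw [-180.    -0.   -74.5] op 0.005 t 46.08
0.25 [0.5493 0.107  0.1766] und 0.1286 F [0.7 0.2 0.4] M [ 0.07 -0.05  0.04] yaw [-180.    -0.   -74.5] op 0.009 t 46.43
0.1 [0.5512 0.1003 0.1463] und 0.0983 F [-0.   0.5  0.3] M [ 0.1  -0.04  0.04] yaw [-180.    -0.   -74.5] op 0.003 t 46.79
('press', False) [0.5515 0.0984 0.1132] und 0.0652 F [-0.9  0.2  0.6] M [ 0.06 -0.04  0.03] yaw [-180.     0.   -74.5] op 0.011 t 48.03
```

View pics/lid.png

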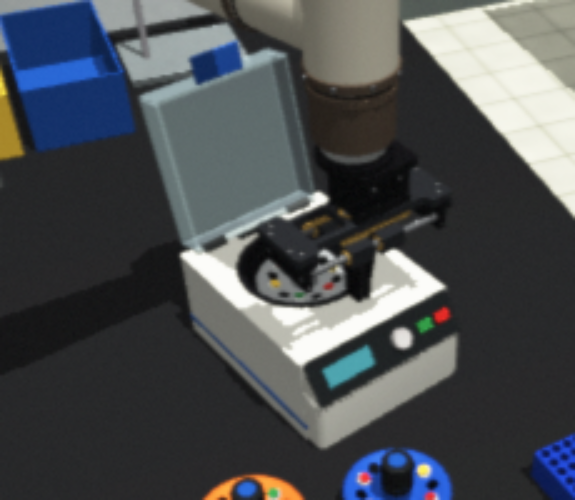

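The side view shows the lid still open, tab at (187,55) in full-frame pixels. The fingers passed over the tab, and they also missed the knob top at 136 mm. So the shut tips appear to end higher than the TCP reading. I'll measure that offset on the rim (115 mm) and repeat the lid sweep lower, checking for contact early.

```bash
cat > lid.py <<'E'
from h import *
c=[0.523,0.2005]
yc=np.array([-np.sin(np.radians(15.5)),np.cos(np.radians(15.5)),0]);Z=np.array([0,0,1.])
H=np.array([*c,.117])+.092*yc
def P(th,off,dn=0):
    d=-yc*np.cos(th)+Z*np.sin(th); n=Z*np.cos(th)+yc*np.sin(th)
    D=.200-.008*min(max(th/1.5,0),1)
    return H+D*d+(.008+.0095*max(np.sin(th),0)+dn)*n-Z*off
E
python3 - <<'E'
from lid import *
p=env.read_state()['position']
h=env.move_straight([p[0],p[1],.095],rate=.04,force_limit=5); s=S(('rim',h))
off=.115-s['position'][2]; print('off',off)
if h:
    open('off','w').write(str(off))
    env.move_straight([p[0],p[1],.44],rate=.4)
    q=P(2.05,off); env.goto([q[0],q[1],.42],[180,0,-74.5])
    env.move_straight(q,rate=.25,force_limit=8); S('behind')
    for th in (1.9,1.8,1.7,1.6,1.5):
        h=env.move_straight(P(th,off),rate=.15,force_limit=15); S((th,h))
        if h: break
E
```

```text
('rim', False) [0.5516 0.0984 0.0948] und 0.0468 F [ 0.6 -0.  -0.4] M [ 0.1  -0.06  0.01] yaw [180.   -0.  -74.5] op 0.006 t 48.68
off 0.02015798607745388
```

```bash
python3 - <<'E'
from h import *
f=env.grab_frame('side');g=env.grab_frame('wrist')
a=cv2.resize(f['image'][80:220,150:300],(430,400),interpolation=2)
cv2.imwrite('pics/now.png',np.hstack([a,cv2.resize(g['image'][:,100:412],(325,400))]))
E
```

```text
(no output)
```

View pics/now.png

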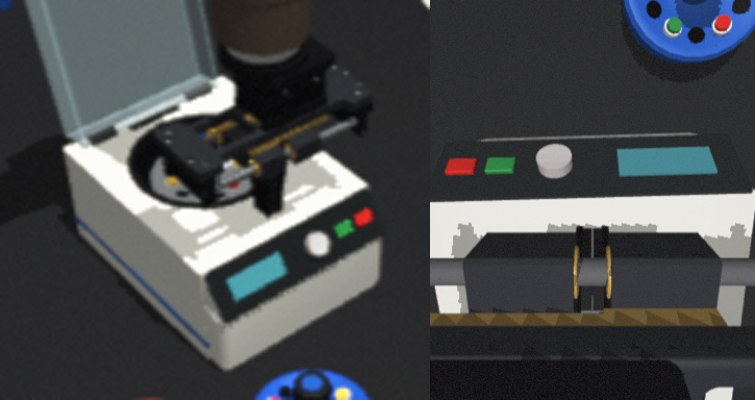

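The fingertip at left (270,210) seems just above the housing top, and nothing has been touched. I'll continue down gently to find the real tip offset.

```bash
python3 - <<'E'
from lid import *
p=env.read_state()['position']
f=env.grab_frame('side')
for z in(.095,.105,.115,.125): print(z,np.round(ray(f,244,153.5,z),4))
h=env.move_straight([p[0],p[1],.075],rate=.04,force_limit=5); s=S(('rim',h))
off=.115-s['position'][2]; print('off',off)
if h and off<.035:
    env.move_straight([p[0],p[1],.43],rate=.45)
    q=P(2.05,off); env.goto([q[0],q[1],.40],[180,0,-74.5])
    env.move_straight(q,rate=.25,force_limit=8); S('behind')
    for th in (1.9,1.8,1.7,1.6,1.5):
        h=env.move_straight(P(th,off),rate=.2,force_limit=15); S((th,h))
        if h: break
open('off','w').write(str(off))
E
```

```text
0.095 [0.5632 0.1237 0.095 ]
0.105 [0.5593 0.1129 0.105 ]
0.115 [0.5554 0.102  0.115 ]
0.125 [0.5515 0.0911 0.125 ]
('rim', True) [0.5524 0.0987 0.0869] und 0.0389 F [-1.  -0.1  5.2] M [0.19 0.09 0.  ] yaw [-179.9   -0.   -74.4] op 0.008 t 49.17
off 0.028137459102642814
behind [0.4722 0.3884 0.2535] und 0.2055 F [0.2 0.1 1.3] M [ 0.07 -0.05  0.01] yaw [-1.798e+02  1.000e-01 -7.460e+01] op 0.005 t 51.99
(1.9, False) [0.4788 0.3645 0.2682] und 0.2202 F [-0.2 -0.1  0.4] M [ 0.08 -0.01  0.04] yaw [-179.7    0.2  -74.6] op 0.005 t 52.28
(1.8, False) [0.4827 0.3475 0.2729] und 0.2249 F [-0.2  0.1  0.8] M [ 0.07 -0.06 -0.02] yaw [-1.799e+02  1.000e-01 -7.450e+01] op 0.007 t 52.53
(1.7, False) [0.4873 0.3298 0.2772] und 0.2292 F [-0.6  0.5 -0.8] M [ 0.1  -0.02 -0.01] yaw [-180.     0.   -74.5] op 0.008 t 52.78
(1.6, False) [0.4922 0.3116 0.2802] und 0.2322 F [-0.1  0.7 -0.1] M [ 0.08  0.02 -0.04] yaw [-180.     0.   -74.5] op 0.009 t 53.03
(1.5, False) [0.4973 0.293  0.2814] und 0.2334 F [-1.   0.7  0.5] M [ 0.06 -0.01 -0.05] yaw [180.   -0.  -74.5] op 0.008 t 53.28
```

```bash
python3 - <<'E'
from lid import *
for n,(r0,r1,c0,c1) in (('side',(30,140,150,240)),('top',(180,260,80,160))):
    f=env.grab_frame(n); im=f['image'].astype(int)[r0:r1,c0:c1]
    m=(im[...,0]>90)&(im[...,0]>im[...,2]*2+20)
    v,u=np.nonzero(m); print(n,m.sum(),(u.mean()+c0,v.mean()+r0,u.min()+c0,u.max()+c0,v.min()+r0,v.max()+r0) if m.sum() else None)
    o=cv2.imread({'side':'pics/side2.png','top':'pics/top_1.png'}[n]).astype(int)[r0:r1,c0:c1]
    m=(o[...,0]>90)&(o[...,0]>o[...,2]*2+20); v,u=np.nonzero(m); print(' before',m.sum(),(u.mean()+c0,v.mean()+r0,u.min()+c0,u.max()+c0,v.min()+r0,v.max()+r0) if m.sum() else None)
    if n=='side': a=cv2.resize(f['image'][10:170,120:290],(425,400))
    else: b=cv2.resize(f['image'][160:270,80:190],(370,400)) 
cv2.imwrite('pics/now2.png',np.hstack([a,b]))
E
```

```text
side 255 (np.float64(194.1137254901961), np.float64(70.21176470588236), np.int64(150), np.int64(223), np.int64(53), np.int64(130))
 before 91 (np.float64(183.36263736263737), np.float64(82.58241758241758), np.int64(150), np.int64(223), np.int64(47), np.int64(130))
top 5 (np.float64(127.6), np.float64(210.2), np.int64(125), np.int64(130), np.int64(200), np.int64(217))
 before 138 (np.float64(104.04347826086956), np.float64(214.80434782608694), np.int64(99), np.int64(109), np.int64(204), np.int64(225))
```

View pics/now2.png

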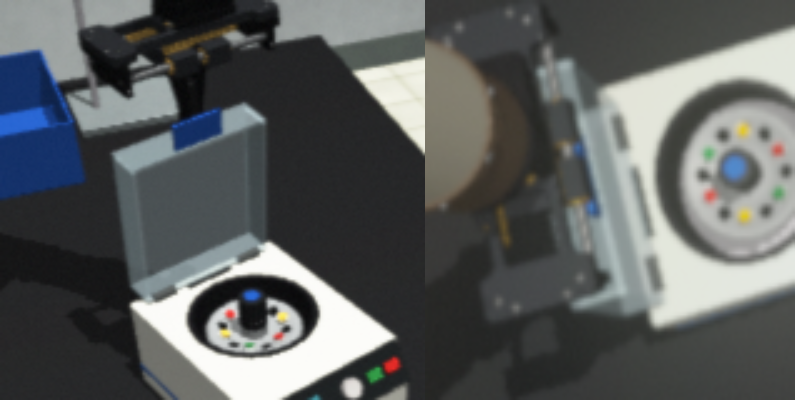

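The picture shows the fingers behind the tab at (197,128) left, and the lid has swung forward to near upright, so I'll carry on with the arc.

```bash
python3 - <<'E'
from lid import *
off=float(open('off').read())
for th in np.arange(1.35,-.01,-.15):
    h=env.move_straight(P(th,off),rate=.2,force_limit=15)
    if h: S((round(th,2),h)); break
s=S('arc')
if not h or th<.3:
    p=s['position']; h=env.move_straight([p[0],p[1],p[2]-.02],rate=.06,force_limit=12); S(('press',h))
E
```

```text
arc [0.5526 0.097  0.0982] und 0.0502 F [0.2 0.2 0.1] M [ 0.09 -0.    0.06] yaw [-179.9   -0.   -74.5] op 0.007 t 56.42
('press', True) [0.5533 0.0971 0.0967] und 0.0487 F [-2.2  0.6  7.7] M [0.22 0.66 0.01] yaw [-1.798e+02 -1.000e-01 -7.440e+01] op 0.006 t 56.62
```

The press contact puts the tip at 124.8 mm, and a shut tab is expected at 125 mm. I'll press once more, retreat, and check the tab pixel and the rotor numerically.

```bash
python3 - <<'E'
from lid import *
p=env.read_state()['position']
h=env.move_straight([p[0],p[1],p[2]-.01],rate=.04,force_limit=10); S(('press',h))
env.move_straight([p[0],p[1],.30],rate=.3)
env.goto([.40,-.06,.40],[180,0,-100]); 
T=H-.195*yc; T[2]=.125; print('expected tab',T)
t=env.grab_frame('side'); im=t['image'].astype(int)
m=((im[...,0]>80)&(im[...,0]>im[...,2]*2+20)).astype(np.uint8)
n,_,st,ce=cv2.connectedComponentsWithStats(m)
for i in range(1,n):
    if 15<st[i,4]<600: print(st[i,4],ce[i],np.round(ray(t,*ce[i],.125),3))
for k in('lid_tab','rack_center','vial_center','beaker_center'):
    print(k,[(np.round(d['xyz'],3),round(d['score'],2)) for d in env.search_frame(t,k)][:2])
S()
E
```

```text
('press', True) [0.5537 0.0971 0.0967] und 0.0487 F [-2.6  0.3  9.3] M [0.23 0.78 0.01] yaw [-179.9   -0.2  -74.3] op 0.006 t 56.83
expected tab [0.55052555 0.10124606 0.125     ]
66 [145.42424242  63.06060606] [0.401 0.672 0.125]
159 [242.8490566  151.94339623] [0.551 0.098 0.125]
42 [198.35714286 225.4047619 ] [ 0.367 -0.103  0.125]
60 [198.41666667 282.28333333] [ 0.325 -0.246  0.125]
81 [227.20987654 355.38271605] [ 0.33  -0.408  0.125]
lid_tab [(array([0.517, 0.171, 0.161]), 0.97)]
rack_center []
vial_center [(array([ 0.464, -0.406,  0.07 ]), 0.76)]
beaker_center []
 [ 0.4006 -0.0594  0.399 ] und 0.351 F [-0.1 -0.2  0.7] M [ 0.12 -0.16 -0.04] yaw [ 1.799e+02 -1.000e-01 -9.990e+01] op 0.006 t 58.88
```

The blue tab is at (0.551, 0.098, 0.125), within about 3 mm of where a shut lid puts it. The arm is clear of everything.

```bash
python3 -c "
from workcell import env
print(env.close_job())"
```

```text
the job is handed in; nothing more can be done
None
```

The job is handed in at about 59 s of the 72 s allowed, result not shown: the rotor meshed and clicked home (underside at 62 mm, as required), the lid is shut (tab within about 3 mm of where it should be), and the arm never went near the rack, vial or beaker.

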